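Close the tile press on its pin

TASK

Close the little tile press: take the loose plaster top half by its wooden handle, carry it over to the press (lower it, do not drop it), square its edges up with the platen and work it over the upright pin, sliding it as needed, until the hole hidden in its underside drops on and it sits flat. Then press it down against the springs until the platen is fully home, and finish while still holding it down there by the handle, without letting go. Leave the bottle, the scraper and the clay model where they are.

Things in the scene. Friction and masses are not known exactly. Their poses are not given: they have to be found in the camera images.
- cover: loose top half, 0.3-0.55 kg: white plaster slab 100 (x) by 140 (y) by 36 mm, flat on the table, with a pale wooden bar handle on top, 22 (x) by 100 (y) by 40 mm tall (36 to 76 mm above the underside). Origin: centre of the underside = mouth of a hidden blind hole 17 mm wide, 27 mm deep, 3 mm chamfer; z up. Either way round fits
- handle (a point): point on the cover's handle, mid-length, 61 mm above the cover's underside and 15 mm below the handle's top: a place to pinch it across its 22 mm thickness; axes as the cover's
- bed: base of the press, fixed to the table: plywood board 150 (x) by 190 (y) by 18 mm; origin at the centre of its underside, z up. A white plaster platen 100 (x) by 140 (y) by 16 mm floats on springs above it and a steel pin stands up through the platen's centre
- pin_tip (a point): centre of the top of the fixed steel pin, 14 mm in diameter with a 5 mm cone at its tip (6 mm flat), 66 mm above the table; it stands 14 mm proud of the unpressed platen and 22 mm proud of the fully pressed one; axes as the bed's
- platen_top (a point): centre of the platen's top face, 52 mm above the table unpressed, 44 mm fully down; moves with the platen; axes as the bed's
- platen (a joint): how far the platen is pushed down, m: 0 up (as at the start), 0.008 fully home on its stop. The spring carries the cover's weight without moving; it starts to yield at about 7 N and needs about 12 N in all (cover's weight of 3 to 5 N included) to be fully down, and it rises again when let go
- bottle: bystander: yellow plastic bottle 72 mm wide, 190 mm tall, origin under its centre
- scraper: bystander: hand scraper/spatula 240 mm long lying flat beside the work, along its own x
- maquette: bystander: small ochre model of stacked blocks, about 70 by 70 by 94 mm, beyond the work; origin at its underside

How it is judged:
By the outcome, as a careful person would: the job done as asked, in the order asked, and still so for the second after the job is handed in, while the arm keeps its last pose, push and grip.
It also fails if it takes over 51 s, if anything falls off the work surface, if the arm or the gripper's body presses on something with over 40 N, if the wrist force passes 120 N, or if a joint passes its speed limit or range.

ROBOT

A 6-joint arm with a two-finger parallel gripper is mounted at the origin on the work surface. World frame = base frame: x ahead of the robot, y to its left, z up, the work surface at z = 0. Lengths are in m, angles in degrees, forces in N, time in s.
With the tool pointing down it reaches from about 0.25 to 0.725 m from the base axis. Payload 4 kg.
Tool frame: the origin (TCP) lies at the very end of the fingers, on their centre line; the grasp point (between the pads) lies 19 mm behind it; z points along the fingers, y is the line along which they close (so a half turn about z gives the same grasp; the last joint's range is limited). The gripper opens to 85 mm and grips with 20 to 120 N. Pads are 22 mm wide; open, the fingers measure 114 mm over their backs; the gripper's body (76 mm by 85 mm) begins 54 mm behind the grasp point. The pads swing forward as they close: fully open they stand 13 mm farther back than shut.
Start: joints at [73.339, 13.785, 0.286, 76.501, 0, 90], TCP at [0.143, 0.479, 0.231] pointing down, gripper open.
Joint ranges: [-155.79, 155.79], [-60.16, 107.12], [-62.33, 73.08], [-114, 123.19], [-81.49, 82.49], [-180, 180]. Speed limits (degrees/s): [159.86, 159.86, 180, 180, 180, 180].

INTERFACE

Orientations are given as [roll, pitch, yaw] about the fixed x, y, z axes, in that order (R = Rz(yaw) Ry(pitch) Rx(roll)).
In Python, from plant import env gives the robot as it stands.
- The arm moves only by the tool drive_effector, called as name(argument=value, ...) on one line, values as JSON. Schema: {"type":"object","properties":{"moves":{"type":"array","items":{"type":"number"},"minItems":6,"maxItems":72},"aperture":{"type":"number"},"only":{"type":"string"},"quiet":{"type":"boolean"},"lines":{"type":"string"}},"required":["moves"],"additionalProperties":false}. moves is one flat list of numbers that holds 1 to 12 rows one after another, with no inner brackets; each row has 6 numbers: dx, dy, dz in m, then a rotation vector rx, ry, rz in degrees; each row shifts and turns the commanded pose from where the row before left it, along the tool's axes as they then stand; what a row does not reach is not made up. A row lasts 1/10 s, in which the tool goes at most 0.05 m and 8.59 degrees, less where a joint would pass 70% of its speed; a pose out of reach is approached as far as the arm can. aperture is the finger opening in m, set as the call begins (left out keeps the last). The fingers move at their own pace and stop on an object; the grip force is fixed at half the most. Time passes only in rows, so rows that do not move let the fingers close. The tool returns the time, the measured TCP pose, the force, the opening and the grip force at its end. only (a regular expression) keeps the lines of the reply that match it, lines (a string "A,B") keeps lines A to B, and quiet returns only ok. Input that does not fit is refused with a message, and nothing moves.
- env.get_obs(): the state, without advancing time (a new reading comes with each control period).
- env.grab_frame(name): name is "scene" or "side" or "wrist"; returns a dict with "frame" (480x640x3 uint8, red, green, blue), "fx", "fy", "cx", "cy" (pixels), "R" (3x3) and "t" (3): a world point X has camera coordinates R X + t; the wrist camera has in their place "T_tool_cam" (4x4, takes a point from camera to tool coordinates, whose origin is the TCP and whose axes are the flange's). Camera axes: x right, y down, z forward; pixel columns grow to the right and rows downward; lengths in m; the calibration is good to about 2 mm. A picture is of the moment at which its call begins: read the wrist's pose just before it. There is no depth.
- env.close_job(): hands the job in; it is judged then, once.
The state is a dict: "time_s": time; "q": joint angles; "qvel": joint speeds; "effort": joint torques, N m; "position": TCP position; "ee_rot": TCP orientation; "ft_force": force on the tool from outside, world axes, zero at the start; "torque": the same for the moment, N m; "width": finger opening in m; "finger_force": force on a finger pad.
Only numpy, scipy, OpenCV 4.12 (cv2) and the standard library are available. Lean on these libraries where they do the work, as an engineer would, in place of code of your own. Each camera call takes 0.05 s, during which the arm holds its last target. There are 200 camera calls.

## Working session

There is one attempt and no reset: what is moved stays moved. The work goes in short steps, Python scripts to look and compute and a tool call to move; the robot and the scene stay as the last step left them, time stands still between calls to the robot, and variables do not carry over. Pictures are saved under pics/ and viewed, at most 10 in all, crops included, and the job is handed in when it is done.

```bash
ls; mkdir -p pics
```

Run:
```python
from plant import env
import cv2,pickle
o=env.get_obs();print(o)
d={}
for n in("scene","side","wrist"):
    f=env.grab_frame(n);d[n]=f;cv2.imwrite(f"pics/{n}0.png",f["frame"][:,:,::-1])
    print(n,{k:v for k,v in f.items() if k!="frame"})
d['o']=o
pickle.dump(d,open("d0.pkl","wb"))
```

```text
pics
plant.py
{'time_s': 0.0, 'q': array([7.33391097e+01, 1.38323038e+01, 2.15803153e-01, 7.65001733e+01,
       4.43260477e-04, 8.99997699e+01]), 'qvel': array([ 0.01871199,  0.05048903, -0.05805795, -0.0059706 ,  0.00220914,
        0.01425726]), 'effort': array([-6.10251227e-04, -3.72320938e+01,  2.52405059e+01,  1.72685419e-02,
       -8.94169398e-05, -2.57450381e-06]), 'position': array([0.14317799, 0.47843153, 0.23042593]), 'ee_rot': array([-1.79883326e+02, -4.43728155e-04,  1.63339339e+02]), 'ft_force': array([-0.20665574,  0.09188284, -0.15916497]), 'torque': array([ 0.01357557, -0.00299878,  0.04223133]), 'finger_force': 0.0, 'width': 0.08535331785664937}
scene {'fx': 523.6697181873812, 'fy': 523.6697181873812, 'cx': 322.9447973098532, 'cy': 238.23649674144912, 'R': array([[ 0.55242192,  0.83347315, -0.0123498 ],
       [ 0.50524838, -0.3465865 , -0.79031758],
       [-0.66298876,  0.43034904, -0.61257294]]), 't': array([-0.37559185, -0.26602162,  1.73606759])}
side {'fx': 530.9783985583031, 'fy': 530.9783985583031, 'cx': 320.7946715251094, 'cy': 243.26379215760156, 'R': array([[-0.99550059, -0.09226075,  0.02159949],
       [-0.07386877,  0.61286646, -0.78672619],
       [ 0.05934635, -0.78478191, -0.61692411]]), 't': array([0.63476974, 0.10912071, 1.36997041])}
wrist {'fx': 347.8941259440013, 'fy': 347.8941259440013, 'cx': 324.69081407764793, 'cy': 236.54529966998115, 'T_tool_cam': array([[ 7.15935543e-04, -9.56754420e-01, -2.90895972e-01,
         7.42948129e-02],
       [ 9.99999739e-01,  6.55346851e-04,  3.05708458e-04,
        -1.04078552e-03],
       [-1.01850160e-04, -2.90896115e-01,  9.56754639e-01,
        -1.42301181e-01],
       [ 0.00000000e+00,  0.00000000e+00,  0.00000000e+00,
         1.00000000e+00]])}
```

View pics/scene0.png

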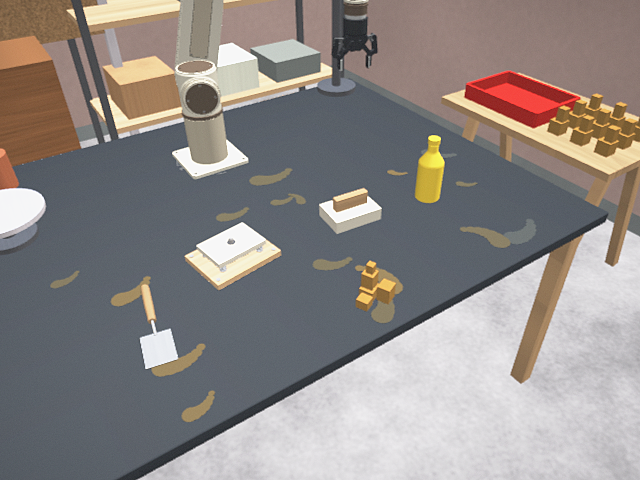

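View pics/side0.png

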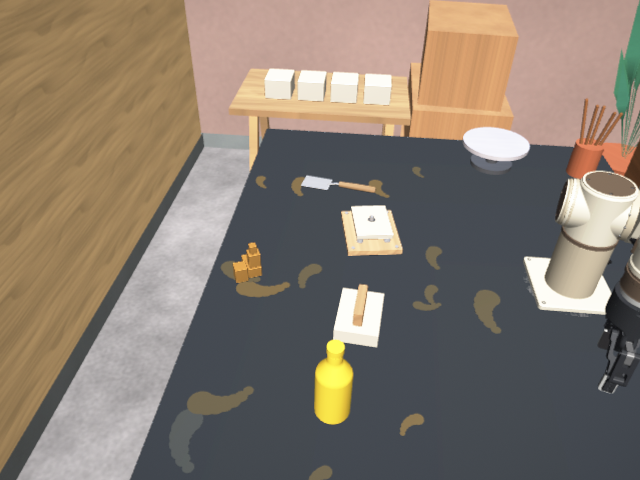

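The scene view shows the cover at about (350,210) and the press at (233,250). In the side view they are at (360,315) and (371,228). I'll get rough positions from these, then refine with the wrist camera.

Create h.py:
```python
import numpy as np,cv2
from scipy.spatial.transform import Rotation as Ro
def cam(f,o=None):
    """camera centre and world-from-camera rotation"""
    if "R" in f: return -f["R"].T@f["t"], f["R"].T
    T=f["T_tool_cam"]; Rt=Ro.from_euler("xyz",o["ee_rot"],degrees=True).as_matrix()
    return Rt@T[:3,3]+o["position"], Rt@T[:3,:3]
def ray(f,uv,z,o=None):
    c,R=cam(f,o); uv=np.atleast_2d(uv).astype(float)
    d=np.c_[(uv[:,0]-f["cx"])/f["fx"],(uv[:,1]-f["cy"])/f["fy"],np.ones(len(uv))]@R.T
    return (c+d*((z-c[2])/d[:,2])[:,None])[:,:2]
def totool(o,v):
    return Ro.from_euler("xyz",o["ee_rot"],degrees=True).as_matrix().T@v
def blob(m,seed=None):
    n,l,s,c=cv2.connectedComponentsWithStats(m.astype(np.uint8))
    return [(l==i,s[i],c[i]) for i in range(1,n) if s[i,4]>60]
```

Run:
```python
import pickle; from h import *
d=pickle.load(open("d0.pkl","rb"))
for n,roi in(("scene",(150,160,400,320)),("side",(300,180,420,360))):
    f=d[n];im=cv2.cvtColor(f["frame"],cv2.COLOR_RGB2HSV);x0,y0,x1,y1=roi
    r=np.zeros(im.shape[:2],bool);r[y0:y1,x0:x1]=1
    for nm,m in(("white",(im[...,1]<45)&(im[...,2]>150)),("wood",(im[...,1]>50)&(im[...,0]<28)&(im[...,2]>125))):
        for b,s,c in blob(m&r):
            k=cv2.findContours(b.astype(np.uint8),0,1)[0][0]
            p=cv2.approxPolyDP(cv2.convexHull(k),2,True)[:,0]
            print(n,nm,s,c.round(),p.tolist(),'c@.03',ray(f,c,.03).round(3))
```

```text
scene white [177 160  71  19 706] [209. 167.] [[247, 162], [193, 178], [177, 160]] c@.03 [[ 0.102 -0.044]]
scene white [ 319  196   63   38 1280] [350. 215.] [[381, 208], [379, 219], [337, 233], [320, 215], [319, 204], [330, 200], [368, 196]] c@.03 [[0.563 0.165]]
scene white [ 186  222   94   63 2721] [231. 252.] [[279, 250], [218, 284], [186, 256], [197, 244], [241, 222]] c@.03 [[ 0.523 -0.169]]
scene wood [250 169  42  16 298] [269. 178.] [[291, 169], [284, 177], [273, 182], [253, 184], [250, 181], [255, 176]] c@.03 [[0.269 0.078]]
scene wood [333 188  35  24 553] [350. 199.] [[367, 190], [366, 202], [340, 211], [333, 208], [333, 197], [361, 188]] c@.03 [[0.501 0.21 ]]
scene wood [271 194  34  11 164] [289. 200.] [[304, 199], [303, 203], [271, 203], [288, 194], [298, 195]] c@.03 [[0.405 0.067]]
scene wood [217 208  32  13 178] [231. 215.] [[248, 208], [235, 218], [217, 219], [220, 214]] c@.03 [[ 0.381 -0.101]]
scene wood [184 239  97  51 604] [232. 269.] [[280, 250], [279, 256], [220, 289], [201, 275], [184, 256], [196, 249], [266, 239]] c@.03 [[ 0.584 -0.194]]
scene wood [313 257
[... 574 characters left out ...]
] [[384, 205], [392, 237], [387, 242], [358, 242], [351, 206]] c@.03 [[ 0.508 -0.175]]
side white [ 333  288   52   60 2051] [359. 319.] [[343, 288], [384, 294], [376, 347], [333, 338]] c@.03 [[0.532 0.207]]
side wood [339 180  50  17 357] [365. 187.] [[388, 196], [340, 186], [339, 182], [377, 180]] c@.03 [[ 0.533 -0.366]]
side wood [ 341  210   62   46 1265] [370. 239.] [[390, 210], [402, 252], [348, 255], [341, 211]] c@.03 [[ 0.513 -0.096]]
side wood [353 284  15  42 420] [360. 305.] [[365, 284], [367, 291], [361, 325], [354, 325], [353, 314], [358, 286]] c@.03 [[0.531 0.161]]
side wood [323 342  22  18 138] [334. 355.] [[344, 359], [323, 359], [326, 345], [343, 342]] c@.03 [[0.58  0.319]]
```

View pics/wrist0.png

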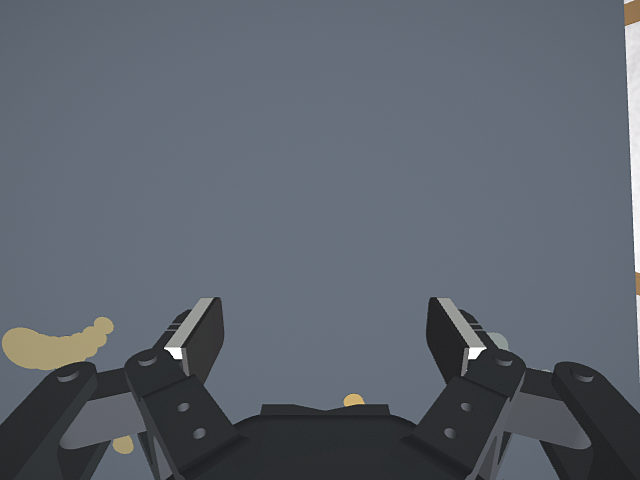

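Run:
```python
import pickle; from h import *
d=pickle.load(open("d0.pkl","rb"))
s=d["side"];c=d["scene"]
print("cover",ray(s,[(343,288),(384,294)],.036),ray(s,[(376,347),(333,338)],0))
print("scene cover bot",ray(c,[(379,219),(337,233),(320,215)],0), "top",ray(c,[(381,208),(319,204)],.036))
print("handle top side",ray(s,[(358,286),(365,284)],.076), ray(s,[(361,325),(354,325)],.036),ray(c,[(361,188),(367,190),(333,197),(340,199)],.076))
print("bed bottom",ray(s,[(402,252),(348,255)],0),"top far",ray(s,[(341,211),(390,210)],.018))
print("bed scene",ray(c,[(279,256),(220,289)],0),"L",ray(c,[(186,256)],.018))
print("pin",ray(c,[(231,240)],.066),ray(s,[(372,217)],.066))
```

```text
cover [[0.5735143  0.11485647]
 [0.47404393 0.12457335]] [[0.4887299  0.2614191 ]
 [0.58689362 0.24555429]]
scene cover bot [[0.58981224 0.24605133]
 [0.57667345 0.11358603]
 [0.48105762 0.12187681]] top [[0.59077636 0.24978995]
 [0.47835432 0.1210214 ]]
handle top side [[0.53840136 0.14718672]
 [0.52230479 0.13837467]] [[0.52587566 0.2321461 ]
 [0.54158875 0.23392381]] [[0.52823394 0.22693804]
 [0.54566886 0.23428845]
 [0.52161196 0.13836638]
 [0.5401902  0.14824261]]
bed bottom [[ 0.4208833  -0.08801747]
 [ 0.56838909 -0.05729575]] top far [[ 0.59974096 -0.23954961]
 [ 0.45394519 -0.26298035]]
bed scene [[ 0.57269486 -0.06278899]
 [ 0.59999836 -0.23848133]] L [[ 0.46101669 -0.26431615]]
pin [[ 0.52492927 -0.16521616]] [[ 0.50989004 -0.15116741]]
```

Run:
```python
import pickle; from h import *
d=pickle.load(open("d0.pkl","rb"))
print(ray(d["side"],[(335,347)],.19),ray(d["side"],[(333,418)],0),ray(d["scene"],[(434,140)],.19),ray(d["scene"],[(428,200)],0))
```

```text
[[0.57593877 0.43635134]] [[0.57140872 0.45353148]] [[0.58932685 0.42172576]] [[0.59601325 0.4220728 ]]
```

drive_effector(moves=[-0.0458,-0.0169,0,0,0,0,-0.0458,-0.0169,0,0,0,0,-0.0458,-0.0169,0,0,0,0,-0.0458,-0.0169,0,0,0,0,-0.0458,-0.0169,0,0,0,0,-0.0458,-0.0169,0,0,0,0,-0.0458,-0.0169,0,0,0,0,-0.0458,-0.0169,0,0,0,0,-0.0458,-0.0169,0,0,0,0,-0.0458,-0.0169,0,0,0,0])

```text
time_s: 1.15
position: [0.5349, 0.1842, 0.231]
ee_rot: [-180.0, -0.0, 163.3]
ft_force: [-0.2, 0.2, -0.7]
width: 0.0852
finger_force: 0.0
```

drive_effector(moves=[0,0,0,0,0,8,0,0,0,0,0,8,0,0,0,0,0,8,0,0,0,0,0,8,0,0,0,0,0,8,0,0,0,0,0,8,0,0,0,0,0,8,0,0,0,0,0,8,0,0,0,0,0,8,0,0,0,0,0,7.3,0,0,0,0,0,0])

```text
time_s: 2.25
position: [0.5334, 0.1857, 0.2308]
ee_rot: [-179.9, 0.0, 84.1]
ft_force: [0.4, -0.7, 0.5]
width: 0.0856
finger_force: 0.0
```

Run:
```python
from plant import env
import cv2,pickle
o=env.get_obs();f=env.grab_frame("wrist");cv2.imwrite("pics/w1.png",f["frame"][:,:,::-1])
pickle.dump((o,f),open("w1.pkl","wb"));print(o["position"],o["ee_rot"])
```

```text
[0.53341816 0.18570721 0.23082443] [-1.79945380e+02  2.53480465e-02  8.40573122e+01]
```

View pics/w1.png

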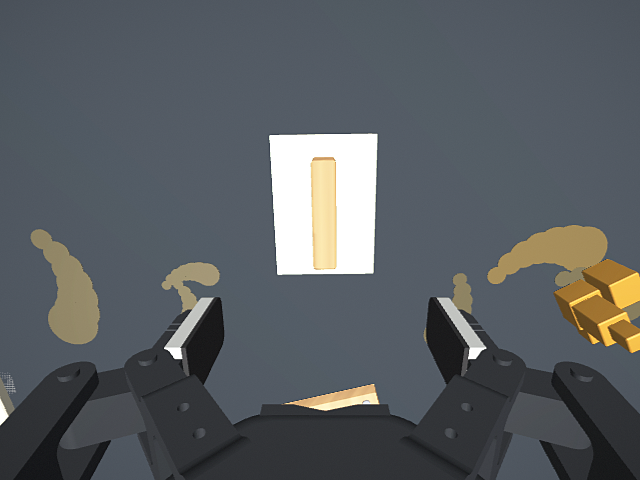

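The wrist view shows the cover slab spanning (269,134) to (378,275), with the handle at (311–337, 157–269) between the fingers. Next I'll measure them.

Add to h.py:
```python
def quad(f,o,m,z):
    """rectangle of a mask, cast on height z: centre, size, angle of the long side"""
    k=max(cv2.findContours(m.astype(np.uint8),0,1)[0],key=cv2.contourArea)[:,0]
    k=cv2.convexHull(k)[:,0]
    P=ray(f,k,z,o)
    (c,s,a)=cv2.minAreaRect((P*1000).astype(np.float32))
    if s[0]<s[1]: a+=90
    return np.array(c)/1000,np.round(s,1),(a+180)%180
```

Run:
```python
import pickle; from h import *
o,f=pickle.load(open("w1.pkl","rb"))
h=cv2.cvtColor(f["frame"],cv2.COLOR_RGB2HSV)
r=np.zeros((480,640),bool);r[100:290,240:400]=1
wood=(h[...,1]>60)&(h[...,0]<30)&(h[...,2]>130)&r
white=(h[...,2]>190)&(h[...,1]<60)&r
print("slab",quad(f,o,white|wood,.036)); print("handle",quad(f,o,wood,.076))
ys=np.where(wood.any(1))[0]
for y in ys[8:-8:12]:
    x=np.where(wood[y])[0];print(y,x[0],x[-1],ray(f,[(x[0],y),(x[-1],y)],.076,o).round(4).tolist())
```

```text
slab (array([0.5320813 , 0.18592462]), array([140.6, 100.7]), 84.8898696899414)
handle (array([0.53194153, 0.18773952]), array([100.7,  20.5]), 84.5942611694336)
165 311 335 [[0.5262, 0.2323], [0.5463, 0.2302]]
177 311 335 [[0.5251, 0.2223], [0.5453, 0.2202]]
189 312 335 [[0.5247, 0.2121], [0.5444, 0.21]]
201 312 335 [[0.5236, 0.2017], [0.5434, 0.1997]]
213 312 335 [[0.5224, 0.1911], [0.5424, 0.1891]]
225 312 335 [[0.5211, 0.1803], [0.5413, 0.1783]]
237 313 335 [[0.5208, 0.1692], [0.5403, 0.1672]]
249 313 335 [[0.5195, 0.1579], [0.5392, 0.1559]]
261 313 335 [[0.5182, 0.1464], [0.5381, 0.1444]]
```

drive_effector(moves=[0,-0.0014,0.03,0,0,-0.7,0,0,0.04,0,0,0,0,0,0.04,0,0,0,0,0,0.04,0,0,0,0,0,0.028,0,0,0,0,0,0.0105,0,0,0,0,0,0,0,0,0])

```text
time_s: 3.0
position: [0.531, 0.1855, 0.0413]
ee_rot: [-179.8, 0.1, 84.8]
ft_force: [0.5, 0.1, 0.3]
width: 0.0856
finger_force: 0.0
```

drive_effector(moves=[0,0,0,0,0,0,0,0,0,0,0,0,0,0,0,0,0,0,0,0,0,0,0,0,0,0,0,0,0,0,0,0,0,0,0,0,0,0,0,0,0,0,0,0,0,0,0,0], aperture=0)

```text
time_s: 3.8
position: [0.5329, 0.1863, 0.044]
ee_rot: [179.9, -0.1, 84.7]
ft_force: [-0.8, -0.0, 5.5]
width: 0.0215
finger_force: 61.4
```

drive_effector(moves=[0,0,-0.005,0,0,0,0,0,-0.015,0,0,0,0,0,-0.03,0,0,0,0,0,-0.03,0,0,0,0,0,-0.02,0,0,0,0,0,0,0,0,0,0,0,0,0,0,0])

```text
time_s: 4.5
position: [0.5317, 0.1857, 0.1419]
ee_rot: [-179.9, 0.0, 84.7]
ft_force: [-0.5, -0.8, -4.7]
width: 0.021
finger_force: 60.3
```

Run:
```python
from plant import env
import cv2,pickle
o=env.get_obs();f=env.grab_frame("wrist");s=env.grab_frame("side");
pickle.dump((o,f,s),open("w2.pkl","wb"));print(o["position"],o["ee_rot"],o["ft_force"],o["torque"])
cv2.imwrite("pics/w2.png",cv2.hconcat([cv2.resize(f["frame"],(400,300)),cv2.resize(s["frame"][150:390,260:580],(400,300))])[:,:,::-1])
```

```text
[0.53172425 0.18569318 0.14186588] [-1.79933336e+02  3.49302532e-02  8.47364398e+01] [-0.49743071 -0.75000887 -4.72736056] [-0.06475456 -0.00572829  0.02696814]
```

View pics/w2.png

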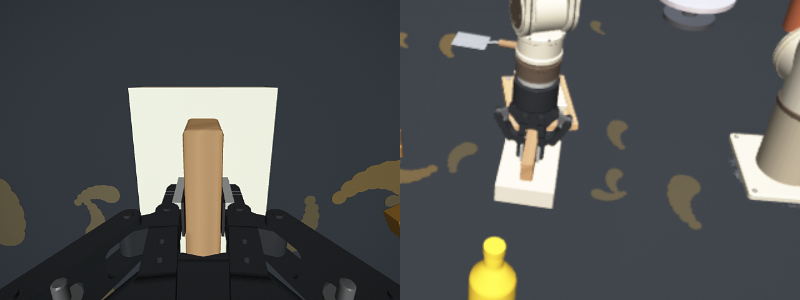

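The cover is held level with the handle between the pads, showing about 4.7 N of weight. Next I'll carry it high past the press, so the wrist camera can see the pin and platen ahead of the slab.

drive_effector(moves=[0,0,-0.04,0,0,0,-0.02,0,-0.04,0,0,0,-0.0446,0.0026,-0.04,0,0,0,-0.0446,0.0026,-0.038,0,0,0,-0.0446,0.0026,0,0,0,0,-0.0446,0.0026,0,0,0,0,-0.0446,0.0026,0,0,0,0,-0.0446,0.0026,0,0,0,0,-0.0446,0.0026,0,0,0,0,-0.0446,0.0026,0,0,0,0,-0.0446,0.0026,0,0,0,0,-0.0446,0.0026,0,0,0,0])

```text
time_s: 5.8
position: [0.5149, -0.268, 0.2863]
ee_rot: [-179.8, -0.1, 84.7]
ft_force: [0.9, 0.6, -2.8]
width: 0.0207
finger_force: 60.6
```

drive_effector(moves=[0,0,0,0,0,-5,0,0,0,0,0,-5,0,0,0,0,0,-5.3,0,0,0,0,0,0,0,0,0,0,0,0])

```text
time_s: 6.3
position: [0.5155, -0.2662, 0.287]
ee_rot: [-179.9, -0.1, 99.9]
ft_force: [-0.3, 0.4, -3.3]
width: 0.0212
finger_force: 60.6
```

Run:
```python
from plant import env
import cv2,pickle
o=env.get_obs();f=env.grab_frame("wrist")
pickle.dump((o,f),open("w3.pkl","wb"));print(o["position"],o["ee_rot"],o["ft_force"])
cv2.imwrite("pics/w3.png",f["frame"][:,:,::-1])
```

```text
[ 0.51549081 -0.26623062  0.28698973] [-1.79869020e+02 -9.93956249e-02  9.99327720e+01] [-0.32833274  0.38365817 -3.3206125 ]
```

View pics/w3.png

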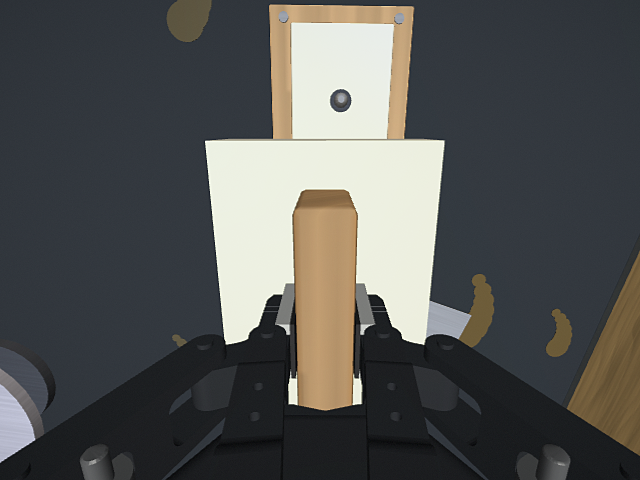

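The view shows the pin top at about (340,99), the platen's far edge from (292,23) to (393,24), and the held slab's front edge from (206,141) to (444,141).

Run:
```python
import pickle; from h import *
o,f=pickle.load(open("w3.pkl","rb"))
im=f["frame"];g=cv2.cvtColor(im,cv2.COLOR_RGB2GRAY).astype(int);h=cv2.cvtColor(im,cv2.COLOR_RGB2HSV)
pin=blob((g[85:115,320:360]<150))
for b,s,c in pin: print("pin blob",s,c+[320,85],ray(f,c+[320,85],.055,o))
w=(h[...,1]<45)&(g>150)
# row edges of platen and board
def edge(rows,test,lo,hi,z):
    L=[];R=[]
    for y in rows:
        x=np.where(test[y,lo:hi])[0]+lo;L.append((x[0]-.5,y));R.append((x[-1]+.5,y))
    for n,e in(("L",L),("R",R)):
        P=ray(f,e,z,o);vx,vy,x0,y0=cv2.fitLine(P.astype(np.float32),2,0,.01,.01).ravel()
        if vy<0:vx,vy=-vx,-vy
        x_at=x0+vx/vy*(-.162-y0);print(n,"angle",np.degrees(np.arctan2(vy,vx)).round(2),"x at y=-.162",x_at.round(4))
print("platen");edge([*range(32,85,4),*range(116,134,4)],w,275,405,.052)
bd=(w|((h[...,1]>60)&(h[...,0]<30)&(g>90)))
print("board");edge(range(30,134,4),bd,255,425,.018)
for z,col,t in((.052,(300,385),w),(.018,(280,405),bd)):
    P=[(x,np.where(t[:80,x])[0][0]-.5) for x in range(*col,6)]
    Q=ray(f,P,z,o);vx,vy,x0,y0=cv2.fitLine(Q.astype(np.float32),2,0,.01,.01).ravel();print("far edge",np.degrees(np.arctan2(vy,vx)),x0,y0)
# slab in tool frame
zt=o["position"][2]-.008
C=ray(f,[(206,141),(444,141)],zt,o);T=[totool(o,np.r_[p,zt]-o["position"]).round(4) for p in C];print("slab front corners tool",T)
print("flat pin top guess",ray(f,[(341,97)],.066,o))
p=im[82:120,322:360].copy();cv2.imwrite("pics/pin.png",cv2.resize(p,None,fx=8,fy=8,interpolation=0)[:,:,::-1])
```

```text
pin blob [ 10   4  22  23 343] [340.08163265 100.49854227] [[ 0.51177711 -0.16254149]]
platen
L angle 99.14 x at y=-.162 0.4617
R angle 99.14 x at y=-.162 0.5618
board
L angle 99.29 x at y=-.162 0.4362
R angle 99.45 x at y=-.162 0.5876
far edge 9.262278 0.5007595 -0.09378318
far edge 9.355006 0.49550495 -0.06918615
slab front corners tool [array([ 0.0693, -0.05  ,  0.0082]), array([0.0693, 0.0493, 0.008 ])]
flat pin top guess [[ 0.51180521 -0.16018862]]
```

View pics/pin.png

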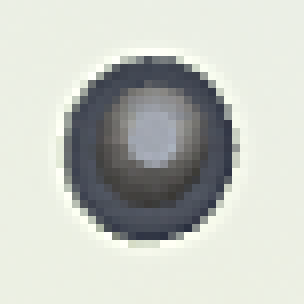

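drive_effector(moves=[0,0,0,0,0,0.7,0.0337,0.0043,0,0,0,0,0.035,0.0043,0,0,0,0,0.035,0.0043,0,0,0,0,0,0,0.04,0,0,0,0,0,0.04,0,0,0,0,0,0.04,0,0,0,0,0,0.03,0,0,0,0,0,0.012,0,0,0,0,0,0,0,0,0,0,0,0,0,0,0])

```text
time_s: 7.45
position: [0.513, -0.1624, 0.128]
ee_rot: [179.9, 0.1, 99.3]
ft_force: [0.8, 0.1, -2.9]
width: 0.021
finger_force: 60.4
```

Run:
```python
from plant import env
from h import *
import pickle
o=env.get_obs();f=env.grab_frame("wrist")
print(o["position"],o["ee_rot"],o["ft_force"],totool(o,np.array([.5116,-.1618,.11])-o["position"]))
pickle.dump((o,f),open("w4.pkl","wb"))
cv2.imwrite("pics/w4.png",f["frame"][:,:,::-1])
```

```text
[ 0.51296991 -0.1624063   0.12802038] [1.79874110e+02 6.39876283e-02 9.93202224e+01] [ 0.77576625  0.1146034  -2.88095781] [ 0.00084028 -0.00129322  0.01801666]
```

View pics/w4.png

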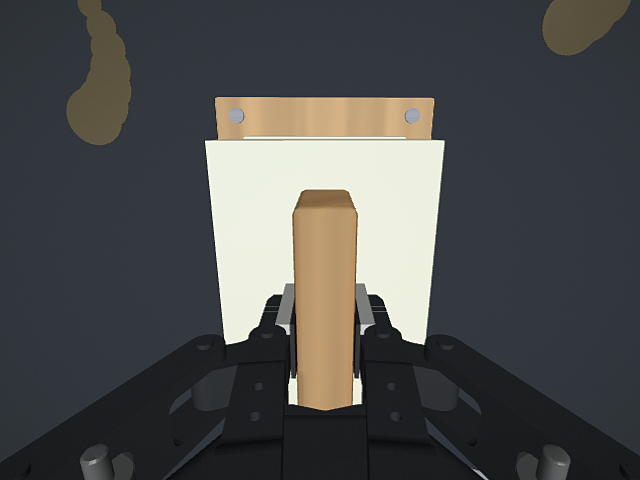

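The slab is parallel to the board, with the platen's far edge just visible at row 138, and it hasn't moved in the grip. Next I'll lower it gently.

drive_effector(moves=[0.0008,-0.0013,0.006,0,0,0,0,0,0.005,0,0,0,0,0,0.003,0,0,0,0,0,0.002,0,0,0,0,0,0.002,0,0,0,0,0,0.002,0,0,0,0,0,0.002,0,0,0,0,0,0,0,0,0,0,0,0,0,0,0])

```text
time_s: 8.4
position: [0.5108, -0.1615, 0.1046]
ee_rot: [180.0, 0.0, 99.3]
ft_force: [1.3, -1.2, -3.8]
width: 0.0209
finger_force: 60.6
```

drive_effector(moves=[0,0,0.002,0,0,0,0,0,0.002,0,0,0,0,0,0.002,0,0,0,0,0,0.002,0,0,0,0,0,0,0,0,0,0,0,0,0,0,0])

```text
time_s: 9.0
position: [0.5109, -0.1615, 0.0965]
ee_rot: [179.9, 0.0, 99.3]
ft_force: [4.3, -0.6, -5.0]
width: 0.0214
finger_force: 60.5
```

drive_effector(moves=[0,0,0.001,0,0,0,0,0,0.001,0,0,0,0,0,0,0,0,0,0,0,0,0,0,0,0,0,0,0,0,0])

```text
time_s: 9.5
position: [0.511, -0.1616, 0.0955]
ee_rot: [179.9, 0.0, 99.3]
ft_force: [1.8, 0.6, 5.8]
width: 0.0213
finger_force: 61.8
```

drive_effector(moves=[0,0,0,0,0,0,0,0,0.001,0,0,0,0,0,0.001,0,0,0,0,0,0.002,0,0,0,0,0,0.002,0,0,0,0,0,0,0,0,0,0,0,0,0,0,0])

```text
time_s: 10.2
position: [0.511, -0.1617, 0.0898]
ee_rot: [179.9, 0.0, 99.3]
ft_force: [1.4, -0.1, 5.8]
width: 0.0213
finger_force: 62.2
```

drive_effector(moves=[0,0,0.001,0,0,0,0,0,0.001,0,0,0,0,0,0,0,0,0,0,0,0,0,0,0,0,0,0,0,0,0])

```text
time_s: 10.7
position: [0.5111, -0.1617, 0.0882]
ee_rot: [179.9, 0.1, 99.3]
ft_force: [0.7, 1.3, 9.0]
width: 0.0211
finger_force: 62.4
```

drive_effector(moves=[0,0,0.001,0,0,0,0,0,0.001,0,0,0,0,0,0,0,0,0,0,0,0,0,0,0,0,0,0,0,0,0])

```text
time_s: 11.2
position: [0.5111, -0.1617, 0.0879]
ee_rot: [179.8, 0.1, 99.3]
ft_force: [-3.2, 2.6, 18.1]
width: 0.0214
finger_force: 63.8
```

The stop is reached: a 2 mm command moved it only 0.3 mm while the force jumped to 18 N. I'll check the fit once with pictures.

Run:
```python
from plant import env
from h import *
o=env.get_obs();f=env.grab_frame("wrist");s=env.grab_frame("side");c=env.grab_frame("scene")
print(o["position"],o["ft_force"],o["torque"])
a=cv2.resize(f["frame"],(400,300));b=cv2.resize(s["frame"][170:275,310:450],(400,300));d=cv2.resize(c["frame"][190:300,165:312],(400,300))
cv2.imwrite("pics/w5.png",cv2.vconcat([cv2.hconcat([a,b]),cv2.hconcat([d,a*0])])[:,:,::-1])
```

```text
[ 0.51108265 -0.16166999  0.08789356] [-3.23365644  2.59875075 18.13563806] [ 0.53540304  0.90261216 -0.02699277]
```

View pics/w5.png

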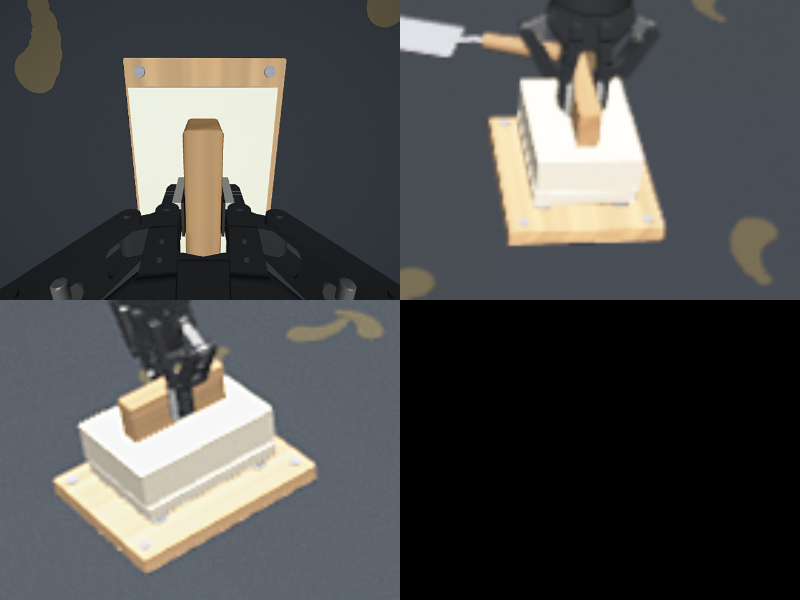

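The cover sits flat and square on the platen, with the handle still centred in the pads. I'm handing it in.

```bash
python3 -c "
from plant import env
print(env.close_job())"
```

```text
the job is handed in; nothing more can be done
None
```

I handed the job in with the press closed: the cover sits flat and square on the pin, held down against the stop with about 18 N at the wrist and the handle still gripped, at about 11 s of the 51 s allowed.

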